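Bring the blue-lined espresso cup to the front of the bar carousel

ROBOT

A 6-joint arm with a two-finger parallel gripper is mounted at the origin on a cart in front of the work surface, level with it; the furniture and walls round the work are solid. World frame = base frame: x ahead of the robot, y to its left, z up, the work surface at z = 0. Lengths are in m, angles in rad, forces in N, time in s.
With the tool pointing down it reaches from about 0.3 to 0.875 m from the base axis. Payload 6.4 kg.
Tool frame: the origin (TCP) lies at the centre of the arm's flange, where the gripper is bolted on; the fingertips stand 166 mm ahead of it and the grasp point (between the pads) lies 147 mm ahead of it; z points along the fingers, y is the line along which they close (so a half turn about z gives the same grasp; the last joint's range is limited). The gripper opens to 88 mm and grips with 3 to 60 N. Pads are 18 mm wide; open, the fingers measure 123 mm over their backs; the gripper's body (75 mm by 187 mm) begins 45 mm behind the grasp point.
Start: joints at [-1.466, 0.181, 1.607, -0, 1.354, -0.206], TCP at [0.176, -0.547, 0.405] pointing down, gripper open.
Joint ranges: [-2.99, 2.99], [-0.89, 2.07], [0.3, 2.58], [-1.14, 4.28], [0, 2.63], [-3.12, 3.12]. Speed limits (rad/s): [2.57, 2.57, 3.01, 3.14, 3.14, 3.14].

INTERFACE

Orientations are given as a rotation vector (axis times angle).
In Python, from workcell import arm gives the robot as it stands.
- The arm moves only by the shell command python3 -m inch 'ROWS' [FORCE]. ROWS is a JSON object of lists of equal length, an entry for each row: "travel": the shift along the tool's x, y, z in mm, a list of three; "turn": the turn about the tool's z in degrees; "fingers": the closure, from -1 (fully open) to 1 (shut). In form: {"travel": [[dx, dy, dz], ...], "turn": [turn, ...], "fingers": [fingers, ...]}. A call has 1 to 5 rows; each row shifts and turns the commanded pose from where the row before left it, along the tool's axes as they then stand; what a row does not reach is not made up. A row lasts 1/10 s, in which the tool goes at most 50 mm and 8.59 degrees, less where a joint would pass 70% of its speed; a pose out of reach is approached as far as the arm can. A call with a gripper value outside its range is refused whole. The fingers move at their own pace and stop on an object; FORCE is the grip in N (left out, the last holds). Time passes only in rows, so rows that do not move let the fingers close. It gives the time, the measured TCP pose, the force, the opening and the grip force at its end, in the units of the state.
- arm.sense(): the state, without advancing time (a new reading comes with each control period).
- arm.grab_frame(name): name is "scene" or "top" or "wrist"; returns a dict with "frame" (384x512x3 uint8, blue, green, red), "depth" (384x512 float32, m along the optical axis (not along the pixel's ray), 0 where there is no reading), "intrinsics" (3x3 intrinsics, pixels), "pose" (4x4, takes a point from camera to world coordinates); the wrist camera has in their place "T_tool_cam" (4x4, takes a point from camera to tool coordinates, whose origin is the TCP and whose axes are the flange's). Camera axes: x right, y up, looking along -z (the intrinsics and any distortion apply to the point x, -y, -z); pixel columns grow to the right and rows downward; lengths in m; the calibration is good to about 2 mm. The wrist camera is an equidistant fisheye: a pixel r from the principal point sees the ray r / f radians off the axis. A picture is of the moment at which its call begins: read the wrist's pose just before it.
- arm.sign_off(): hands the job in; it is judged then, once.
Trained networks look in the newest picture that a camera, given by its name, has taken for a name from the list of things; names that differ only in an ending like _2 or _b are one class to them, and where a whole thing is asked for, a point or a joint stands for the part that bears it (a point fixed in the world has none). Each returns a list of dicts, best first, with "p" (0 to 1); they miss things now and then, are a little off and sometimes report something else, mostly with a low value. They report only what shows in the picture. A call takes as long as a camera call.
- arm.regions_of(thing, camera): "pixels" (384x512 bool, what is visible of it) and "at" ([column, row] in pixels, amid what is visible of it).
The state is a dict: "time": time; "joint_pos": joint angles; "qd": joint speeds; "tau": joint torques, N m; "eef_pos": TCP position; "tcp_rot": TCP orientation; "ft_force": force on the tool from outside, world axes, zero at the start; "wrist_torque": the same for the moment, N m; "grip_width": finger opening in m; "finger_force": force on a finger pad.
Only numpy, scipy, OpenCV 4.12 (cv2) and the standard library are available. Lean on these libraries where they do the work, as an engineer would, in place of code of your own. Each camera call takes 0.05 s, during which the arm holds its last target. There are 200 camera calls.

TASK

Turn the bar carousel by pushing the pegs on its rim with the fingertips until the espresso cup that is blue inside stands at the front, lined up with the yellow pointer on the carousel's foot. Do not touch or lift the things standing on the carousel, keep them all upright on it, leave everything round it where it is, and finish with the hand clear.

Things in the scene. Friction and masses are not known exactly. Their poses are not given: they have to be found in the camera images.
- carousel_base: fixed foot of a rotating bar organizer on the worktop (z = 0): dark steel drum, radius 82 mm, 18 mm high, under the disc; a flat tongue 11 mm high runs along its -x axis past the disc's edge to the yellow pointer. Origin: on the turning axis at the worktop, z up. Its -x axis is the front direction, toward the robot within 0.35 rad
- carousel_disc: pale wooden disc with cork top, radius 112 mm, underside 20 mm and top 33 mm above the worktop; turns freely both ways, without stops, about the vertical axis through its centre. Four upright steel pegs stand on its rim. It stays where it is left and hardly coasts; turning takes about 1 N at a peg. Origin: on the axis, underside; z up
- peg_0 (a point): top centre of rim peg 0 of the disc (upright, 16 mm diameter, from 32 to 70 mm above the worktop). Pegs stand 114 mm from the axis, 90 degrees apart, midway between the things on the disc, numbered anticlockwise from above; lobe under a peg reaches 129 mm from the axis
- peg_1 (a point): top centre of rim peg 1 of the disc (upright, 16 mm diameter, from 32 to 70 mm above the worktop). Pegs stand 114 mm from the axis, 90 degrees apart, midway between the things on the disc, numbered anticlockwise from above; lobe under a peg reaches 129 mm from the axis
- peg_2 (a point): top centre of rim peg 2 of the disc (upright, 16 mm diameter, from 32 to 70 mm above the worktop). Pegs stand 114 mm from the axis, 90 degrees apart, midway between the things on the disc, numbered anticlockwise from above; lobe under a peg reaches 129 mm from the axis
- peg_3 (a point): top centre of rim peg 3 of the disc (upright, 16 mm diameter, from 32 to 70 mm above the worktop). Pegs stand 114 mm from the axis, 90 degrees apart, midway between the things on the disc, numbered anticlockwise from above; lobe under a peg reaches 129 mm from the axis
- front_mark (a point): the fixed yellow front pointer: a small yellow disc with a short nose, 13 mm high, from 119 to 156 mm in front of the turning axis. This point is on top, 140 mm from the axis. Mind the room: a wall shelf, underside 0.45 m up, hangs left of the carousel (front edge from x 0.52, y 0.18 to x 1.0, y 0.30), and a tall cupboard stands close behind the robot's left
- blue_cup: white espresso cup that is BLUE INSIDE, 63 mm across the bowl, 86 mm with its handle, 50 mm tall, standing loose on the disc with its handle outward toward the rim. Origin: underside, centre of the whole outline with handle, about 62 mm from the axis; the handle is on its -y side; z up
- blue_cup_bowl (a point): centre of the underside of the blue-lined cup's bowl (12.5 mm to the +y side of the cup's origin), about 50 mm from the axis
- white_cup: espresso cup that is white inside and out, 64 x 91 x 50 mm, loose on the disc about 60 mm from the axis. Origin: underside, centre of the outline with handle; z up
- tin: food tin with a green and white wrapper, 76 mm diameter, 58 mm tall, loose on the disc about 62 mm from the axis. Origin: centre of underside; z up
- coasters: stack of round cork coasters, 68 mm diameter, 20 mm tall, loose on the disc about 62 mm from the axis. Origin: centre of underside; z up
- tall_glass: clear glass, 63 mm diameter, 138 mm tall. Loose, stands on the worktop. Origin: centre of its underside. Bystander.
- short_glass: clear glass, 69 mm diameter, 98 mm tall. Loose, stands on the worktop. Origin: centre of its underside. Bystander.
- tumbler_a: black tumbler, 70 mm diameter, 85 mm tall. Loose, stands on the worktop. Origin: centre of its underside. Bystander.
- tumbler_b: black tumbler, 70 mm diameter, 85 mm tall. Loose, stands on the worktop. Origin: centre of its underside. Bystander.
- opener: flat steel bottle opener with black grip, 142 x 40 x 9 mm, lying flat. Loose, stands on the worktop. Origin: centre of its underside. Bystander.

How it is judged:
By the outcome, as a careful person would: the job done as asked, in the order asked, and still so for the second after the job is handed in, with the robot touching nothing.
It also fails if it takes over 51 s, if anything falls off the work surface, if the arm or the gripper's body presses on something with over 40 N, if the wrist force passes 120 N, or if a joint passes its speed limit or range.

## Working session

There is one attempt and no reset: what is moved stays moved. The work goes in short steps, Python scripts to look and compute and a shell command to move; the robot and the scene stay as the last step left them, time stands still between calls to the robot, and variables do not carry over. Pictures are saved under pics/ and viewed, at most 10 in all, crops included, and the job is handed in when it is done.

```bash
mkdir -p pics; ls; cat > h.py <<'E'
import numpy as np,cv2
from workcell import arm
from scipy.spatial.transform import Rotation as R
def grab(n,save=None):
    s=arm.sense(); f=arm.grab_frame(n)
    if save: cv2.imwrite('pics/'+save,f['frame'])
    return s,f
def world(f,u,v,d=None):
    K=f['intrinsics'];P=f['pose']; 
    if d is None: d=f['depth'][int(round(v)),int(round(u))]
    u=np.asarray(u,float);v=np.asarray(v,float)
    c=np.stack([(u-K[0,2])/K[0,0]*d,-(v-K[1,2])/K[1,1]*d,-d],-1)
    return c@P[:3,:3].T+P[:3,3]
def cloud(f,m):
    v,u=np.nonzero(m&(f['depth']>0)); return world(f,u,v,f['depth'][v,u])
E
python3 - <<'E'
from h import *
for n in ['top','scene']:
    s,f=grab(n,n+'0.png'); print(n,f['pose'].round(3).tolist(),f['intrinsics'].round(1).tolist(),[k for k in f])
    for t in ['blue_cup','white_cup','tin','coasters','carousel_disc','carousel_base','peg_0','front_mark','tall_glass','short_glass','tumbler_a','opener']:
        try:
            for r in arm.regions_of(t,n)[:2]:
                c=cloud(f,r['pixels']); print(t,round(r['p'],2),np.round(r['at']),r['pixels'].sum(),np.median(c,0).round(3),np.percentile(c,2,0).round(3),np.percentile(c,98,0).round(3))
        except Exception as e: print(t,e)
print(s['tcp_rot'],s['eef_pos'],s['time'])
E
```

```text
pics
top [[0.03, 0.989, -0.145, 0.479], [-1.0, 0.029, -0.006, 0.112], [-0.002, 0.145, 0.989, 0.907], [0.0, 0.0, 0.0, 1.0]] [[414.8, 0.0, 255.4], [0.0, 414.8, 188.1], [0.0, 0.0, 1.0]] ['frame', 'depth', 'intrinsics', 'pose']
white_cup 0.78 [298. 188.] 868 [0.604 0.032 0.055] [0.551 0.003 0.039] [0.631 0.06  0.084]
tin 0.89 [269. 164.] 1204 [0.649 0.089 0.088] [0.616 0.055 0.04 ] [0.687 0.123 0.092]
tin 0.21 [297. 172.] 5130 [0.626 0.028 0.032] [ 0.542 -0.076  0.001] [0.748 0.133 0.07 ]
coasters 0.6 [326. 176.] 877 [ 0.638 -0.03   0.052] [ 0.607 -0.063  0.034] [0.669 0.001 0.055]
carousel_disc 0.63 [295. 175.] 4884 [0.625 0.027 0.032] [ 0.543 -0.074  0.029] [0.746 0.133 0.069]
carousel_base 0.68 [285. 230.] 191 [0.519 0.053 0.012] [ 0.496  0.041 -0.001] [0.538 0.064 0.016]
peg_0 0.75 [303. 174.] 5104 [0.623 0.027 0.032] [ 0.542 -0.074  0.028] [0.748 0.133 0.07 ]
front_mark 0.48 [282. 230.] 144 [0.521 0.053 0.013] [0.5   0.042 0.008] [0.537 0.062 0.016]
tall_glass 0.37 [270. 165.] 1242 [0.649 0.089 0.088] [0.616 0.055 0.034] [0.687 0.123 0.092]
tumbler_a 0.77 [147. 240.] 1166 [0.494 0.3
[... 1242 characters left out ...]
18 0.044 0.01 ] [0.494 0.034 0.001] [0.546 0.058 0.014]
tall_glass 0.73 [255. 164.] 933 [0.735 0.276 0.077] [0.721 0.265 0.006] [0.766 0.311 0.136]
short_glass 0.7 [223. 176.] 822 [0.652 0.311 0.053] [0.634 0.3   0.002] [0.687 0.35  0.096]
short_glass 0.5 [311. 202.] 683 [0.69  0.015 0.068] [ 0.663 -0.007  0.037] [0.744 0.053 0.082]
tumbler_a 0.89 [194. 179.] 863 [0.575 0.314 0.054] [0.551 0.303 0.002] [0.616 0.37  0.083]
tumbler_a 0.77 [167. 189.] 939 [0.485 0.312 0.055] [0.46  0.302 0.003] [0.523 0.369 0.083]
opener 0.65 [171. 218.] 338 [0.45  0.232 0.005] [ 0.43   0.172 -0.002] [0.484 0.309 0.009]
[ 3.10366083e+00  4.86216952e-01 -3.15014019e-06] [ 0.17585698 -0.54746906  0.40475176] 0.65
```

```bash
python3 - <<'E'
from h import *
s,f=grab('top')
im=f['frame']; cv2.imwrite('pics/top1.png',cv2.resize(im[90:270,180:400],None,fx=3.3,fy=3.3,interpolation=cv2.INTER_CUBIC))
# pegs: cloud z 0.066..0.073, near the disc
c=cloud(f,np.ones(f['depth'].shape,bool))
v,u=np.nonzero(f['depth']>0)
from scipy.optimize import least_squares
# disc edge: fit circle to disc mask with z~0.033
m=(np.abs(c[:,2]-.033)<.004)&(c[:,0]>.5)&(c[:,0]<.8)&(np.abs(c[:,1]-.025)<.15)
d=c[m][:,:2]; hull=cv2.convexHull((d*1e4).astype(np.int32))[:,0]/1e4
(ce,r)=cv2.minEnclosingCircle((d*1e3).astype(np.float32)); print('enclosing',ce,r)
h=hull; r=least_squares(lambda p:np.minimum(0,0)+np.hypot(h[:,0]-p[0],h[:,1]-p[1])-.112,[.64,.027],loss='soft_l1',f_scale=.002); print(r.x)
cx=r.x
k=(np.abs(c[:,2]-.069)<.006)&(np.abs(np.hypot(c[:,0]-cx[0],c[:,1]-cx[1])-.114)<.02)
from scipy.cluster.hierarchy import fcluster,linkage
q=c[k]; L=fcluster(linkage(q[:,:2]),.01,'distance')
for i in set(L):
    p=q[L==i]; 
    if len(p)>5:
        mm=p.mean(0); print(len(p),mm.round(4),np.hypot(*(mm[:2]-cx)).round(4),np.degrees(np.arctan2(*(mm[:2]-cx)[::-1])).round(1))
b=(c[:,0]<.545)&(c[:,0]>.49)&(abs(c[:,1]-.05)<.03)&(im[v,u,2]>120)&(im[v,u,0]<80)
print('yellow',b.sum(),c[b].mean(0))
E
```

```text
enclosing (645.3806762695312, 30.264404296875) 127.5374526977539
[0.64593954 0.02962875]
45 [ 0.5572 -0.0412  0.0686] 0.1135 -141.4
16 [0.5473 0.0416 0.0715] 0.0993 173.1
45 [0.575  0.1186 0.0684] 0.1137 128.6
41 [0.7345 0.1008 0.0683] 0.1136 38.8
46 [ 0.7168 -0.0587  0.0683] 0.1132 -51.3
yellow 510 [0.51124231 0.04914361 0.00455082]
```

View pics/top1.png

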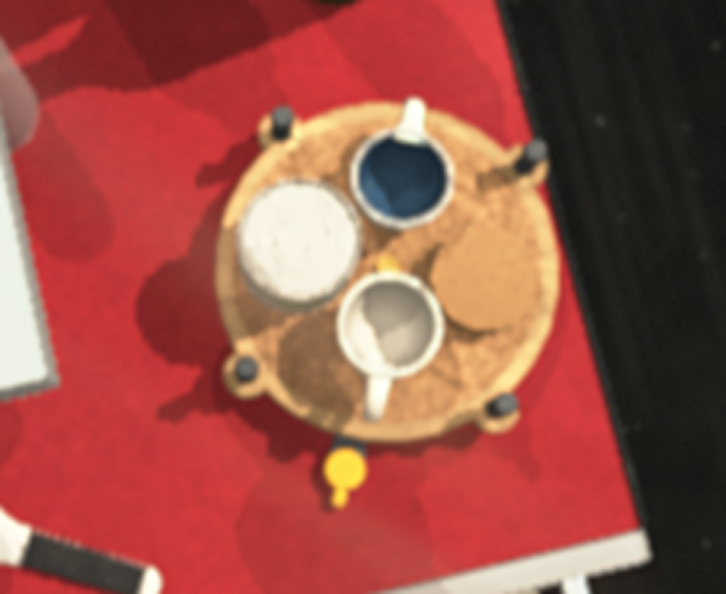

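View pics/scene0.png

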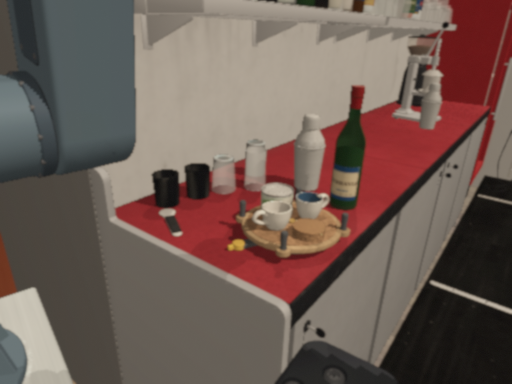

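The top crop shows the blue cup at the back (402,180), the white cup at the front, the tin on the left and the coasters on the right. The yellow pointer is at (345,468), so about half a turn is needed. Next I measure the angles and the obstacles.

```bash
cat >> h.py <<'E'
from scipy.optimize import least_squares
def ang(p,c): return np.degrees(np.arctan2(p[1]-c[1],p[0]-c[0]))
def pegs(f,cx):
    c=cloud(f,np.ones(f['depth'].shape,bool)); r=np.hypot(c[:,0]-cx[0],c[:,1]-cx[1])
    q=c[(np.abs(c[:,2]-.069)<.005)&(np.abs(r-.114)<.011)]
    from scipy.cluster.hierarchy import fcluster,linkage
    L=fcluster(linkage(q[:,:2]),.006,'distance')
    return [q[L==i].mean(0) for i in set(L) if (L==i).sum()>20]
def cup(f):
    # blue-interior pixels -> rim fit
    im=f['frame']; hsv=cv2.cvtColor(im,cv2.COLOR_BGR2HSV)
    m=(hsv[...,0]>95)&(hsv[...,0]<125)&(hsv[...,1]>90)
    v,u=np.nonzero(m&(f['depth']>0)); c=world(f,u,v,f['depth'][v,u])
    k=(c[:,2]<.1)&(c[:,2]>.03)&(np.hypot(c[:,0]-.646,c[:,1]-.03)<.12)
    return np.c_[u,v][k],c[k]
E
python3 - <<'E'
from h import *
s,f=grab('top'); im=f['frame']
P=np.array(pegs(f,[.646,.0296])); print(P.round(4)); ctr=P[:,:2].mean(0); print('ctr',ctr,[ang(p,ctr).round(1) for p in P])
hsv=cv2.cvtColor(im,cv2.COLOR_BGR2HSV); m=(abs(hsv[...,0].astype(int)-25)<6)&(hsv[...,1]>170)&(hsv[...,2]>150); m[:210]=0; m[:,:270]=0;m[:,300:]=0
c=cloud(f,m); c=c[c[:,2]>.008]; print('mark',len(c),c.mean(0),c.min(0),c.max(0),ang(c.mean(0),ctr))
uv,b=cup(f); print('blue',len(b),uv.mean(0),b.mean(0))
# cup rim points near blue
a=cloud(f,np.ones(f['depth'].shape,bool)); k=(a[:,2]>.076)&(a[:,2]<.088)&(np.hypot(a[:,0]-b[:,0].mean(),a[:,1]-b[:,1].mean())<.042)
q=a[k]; r=least_squares(lambda p:np.hypot(q[:,0]-p[0],q[:,1]-p[1])-p[2],[*b[:,:2].mean(0),.03],loss='soft_l1',f_scale=.002).x
print('bowl',len(q),r,ang(r,ctr),np.hypot(*(r[:2]-ctr)))
k=(a[:,2]>.06)&(a[:,2]<.072)&(np.hypot(a[:,0]-r[0],a[:,1]-r[1])>.033)&(np.hypot(a[:,0]-r[0],a[:,1]-r[1])<.062)&(np.hypot(a[:,0]-ctr[0],a[:,1]-ctr[1])<.105)
print('handle',k.sum(),a[k].mean(0),ang(a[k].mean(0),r))
print(arm.grab_frame('wrist')['T_tool_cam'].round(3).tolist())
s,g=grab('scene'); w=cloud(g,np.ones(g['depth'].shape,bool)); k=(w[:,2]>.1)&(w[:,0]>.5)&(w[:,0]<1.1)&(abs(w[:,1])<.25)&(w[:,2]<.35)
import collections; print(sorted(collections.Counter(map(tuple,(w[k][:,:2]/.05).round().astype(int).tolist())).items()))
E
```

```text
[[ 0.7169 -0.059   0.0686]
 [ 0.7344  0.1007  0.0687]
 [ 0.5751  0.1184  0.0688]
 [ 0.5574 -0.041   0.0685]]
ctr [0.64593964 0.02979624] [np.float64(-51.4), np.float64(38.7), np.float64(128.6), np.float64(-141.4)]
mark 112 [0.51544846 0.05320235 0.01316454] [0.49575243 0.04230902 0.00800027] [0.52825789 0.06387319 0.0181764 ] 169.8310344022755
blue 419 [301.33174224 143.63245823] [0.70352438 0.02239083 0.04821784]
bowl 241 [0.69564673 0.02544742 0.02995381] -5.000021756348341 0.04989697084968911
handle 2 [0.74514035 0.02322868 0.06393919] -2.5667724814710193
[[-0.001, 0.957, 0.289, 0.075], [1.0, 0.001, 0.0, 0.0], [-0.0, 0.289, -0.957, 0.019], [0.0, 0.0, 0.0, 1.0]]
[((17, 0), 7), ((17, 1), 1678), ((17, 2), 101), ((17, 3), 110), ((17, 4), 705), ((17, 5), 40), ((18, 1), 112), ((18, 3), 81), ((18, 4), 111)]
```

```bash
python3 -m inch '{"travel": [[33.6,-26.2,-7],[33.6,-26.2,-7],[33.6,-26.2,-7],[33.6,-26.2,-7],[33.6,-26.2,-7]], "turn": [0,0,0,0,0], "fingers": [1,1,1,1,1]}' 20
python3 -m inch '{"travel": [[33.6,-26.2,-7],[33.6,-26.2,-7],[33.6,-26.2,-7],[33.6,-26.2,-7],[33.6,-26.2,-7]], "turn": [0,0,0,0,0], "fingers": [1,1,1,1,1]}'
python3 -m inch '{"travel": [[33.6,-26.2,7],[33.6,-26.2,7],[33.6,-26.2,7],[33.6,-26.2,7],[33.6,-26.2,7]], "turn": [0,0,0,0,0], "fingers": [1,1,1,1,1]}'
```

```text
time: 2.0
eef_pos: [0.2963, -0.3699, 0.4401]
tcp_rot: [3.104, 0.485, 0.0]
ft_force: [0.7, -0.0, 0.5]
grip_width: 0.05
finger_force: 0.0
time: 2.5
eef_pos: [0.4162, -0.1936, 0.4753]
tcp_rot: [3.103, 0.486, 0.001]
ft_force: [0.4, -0.4, 0.8]
grip_width: 0.0104
finger_force: 0.0
time: 3.0
eef_pos: [0.5362, -0.0174, 0.4396]
tcp_rot: [3.103, 0.487, 0.001]
ft_force: [1.0, -0.5, 0.4]
grip_width: 0.0003
finger_force: 0.0
```

```bash
python3 -m inch '{"travel": [[0,0,12],[0,0,12],[0,0,12],[0,0,12],[0,0,12]], "turn": [-8,-8,-8,-8,-8], "fingers": [1,1,1,1,1]}'
python3 -m inch '{"travel": [[0,0,12],[0,0,12],[0,0,12],[0,0,12],[0,0,12]], "turn": [-8,-8,-8,-8,-8], "fingers": [1,1,1,1,1]}'
python3 -m inch '{"travel": [[0,0,12],[0,0,12],[0,0,0]], "turn": [-8,-8,0], "fingers": [1,1,1]}'
cat > st.py <<'E'
from h import *
def tell(phi=None):
    s=arm.sense(); M=R.from_rotvec(s['tcp_rot']).as_matrix(); p=np.array(s['eef_pos']); c=np.array([.6459,.0298])
    print('t',s['time'],p.round(4),'yaw',np.degrees(np.arctan2(M[1,0],M[0,0])).round(1),'tilt',M[2].round(3),'phi',ang(p,c).round(1)%360,'R',np.hypot(*(p[:2]-c)).round(4),np.round(s['ft_force'],1),np.round(s['joint_pos'],2))
    if phi is not None:
        t=np.array([c[0]+.12*np.cos(np.radians(phi)),c[1]+.12*np.sin(np.radians(phi)),.214]); print('tool move mm',(M.T@(t-p)*1e3).round(1))
def look(save=None):
    s,f=grab('top',save); P=np.array(pegs(f,[.6459,.0298])); c=[.6459,.0298]
    print('pegs',[(ang(p,c)%360).round(1) for p in P]); uv,b=cup(f)
    if len(b)>50:
        a=cloud(f,np.ones(f['depth'].shape,bool)); k=(a[:,2]>.076)&(a[:,2]<.088)&(np.hypot(a[:,0]-b[:,0].mean(),a[:,1]-b[:,1].mean())<.042)
        q=a[k]; r=least_squares(lambda p:np.hypot(q[:,0]-p[0],q[:,1]-p[1])-p[2],[*b[:,:2].mean(0),.03],loss='soft_l1',f_scale=.002).x
        print('bowl',r.round(4),(ang(r,c)%360).round(1),np.hypot(*(r[:2]-c)).round(4))
E
python3 -c "
from st import *
tell(204)"
```

```text
time: 3.5
eef_pos: [0.5355, -0.019, 0.3793]
tcp_rot: [-2.746, -1.527, -0.0]
ft_force: [-0.2, -0.6, -0.7]
grip_width: 0.0006
finger_force: 0.0
time: 4.0
eef_pos: [0.5356, -0.0191, 0.3193]
tcp_rot: [2.058, 2.373, 0.0]
ft_force: [0.6, 0.8, 0.2]
grip_width: 0.0005
finger_force: 0.0
time: 4.3
eef_pos: [0.5348, -0.019, 0.2941]
tcp_rot: [-1.712, -2.63, 0.002]
ft_force: [0.3, -0.7, 0.9]
grip_width: 0.0004
finger_force: 0.0
t 4.3 [ 0.5348 -0.019   0.2941] yaw 113.9 tilt [ 0.002 -0.003 -1.   ] phi 203.7 R 0.1213 [ 0.3 -0.7  0.9] [-0.26  0.22  1.8  -0.    1.12 -0.67]
tool move mm [-0.7  1.6 80.1]
```

```bash
python3 -m inch '{"travel": [[0,1,25],[0,0,25],[0,0,20],[0,0,10],[0,0,0]], "turn": [0,0,0,0,0], "fingers": [1,1,1,1,1]}'
python3 -m inch '{"travel": [[-4,0.1,0],[-4,0.1,0],[-4,0.1,0],[-6,0.2,0],[-8.4,0.3,0]], "turn": [-2,-2,-2,-3,-4], "fingers": [1,1,1,1,1]}'
python3 -m inch '{"travel": [[-8.4,0.3,0],[-8.4,0.3,0],[-8.4,0.3,0],[-6,0.2,0],[-4,0.1,0]], "turn": [-4,-4,-4,-3,-2], "fingers": [1,1,1,1,1]}'
python3 -c "
from st import *
tell(); look('mid1.png')"
```

```text
time: 4.8
eef_pos: [0.5361, -0.0187, 0.2149]
tcp_rot: [-1.717, -2.628, 0.001]
ft_force: [0.1, 0.6, 0.2]
grip_width: 0.0005
finger_force: 0.0
time: 5.3
eef_pos: [0.5504, -0.0414, 0.2173]
tcp_rot: [1.404, 2.809, 0.001]
ft_force: [-1.4, 0.8, 0.3]
grip_width: 0.0007
finger_force: 0.6
time: 5.8
eef_pos: [0.5757, -0.0665, 0.2174]
tcp_rot: [0.975, 2.985, -0.0]
ft_force: [-0.7, 1.2, 1.1]
grip_width: 0.0004
finger_force: 0.5
t 5.8 [ 0.5757 -0.0665  0.2174] yaw 143.8 tilt [-0.002  0.    -1.   ] phi 233.9 R 0.1192 [-0.7  1.2  1.1] [-0.32  0.42  1.72 -0.    1.   -1.26]
pegs [np.float64(152.3), np.float64(62.2), np.float64(332.2)]
bowl [0.6931 0.0458 0.03  ] 18.7 0.0498
```

```bash
python3 -m inch '{"travel": [[-4,0.1,0.4],[-6,0.2,0.4],[-8.4,0.3,0.4],[-8.4,0.3,0.4],[-8.4,0.3,0.4]], "turn": [-2,-3,-4,-4,-4], "fingers": [1,1,1,1,1]}'
python3 -m inch '{"travel": [[-8.4,0.3,0],[-8.4,0.3,0],[-8.4,0.3,0],[-8.4,0.3,0],[-8.4,0.3,0]], "turn": [-4,-4,-4,-4,-4], "fingers": [1,1,1,1,1]}'
python3 -m inch '{"travel": [[-8.4,0.3,0],[-8.4,0.3,0],[-8.4,0.3,0],[-8.4,0.3,0],[-8.4,0.3,0]], "turn": [-4,-4,-4,-4,-4], "fingers": [1,1,1,1,1]}'
python3 -m inch '{"travel": [[-6,0.2,0],[-4,0.1,0],[-2,0,0]], "turn": [-3,-2,-1], "fingers": [1,1,1]}'
python3 -c "
from st import *
tell(); look('mid2.png')"
```

```text
time: 6.35
eef_pos: [0.6067, -0.0823, 0.2152]
tcp_rot: [0.522, 3.097, -0.0]
ft_force: [-1.0, 0.9, 1.8]
grip_width: 0.0002
finger_force: 0.7
time: 6.85
eef_pos: [0.6479, -0.0891, 0.2152]
tcp_rot: [-0.023, 3.14, -0.001]
ft_force: [-2.7, 0.0, -0.1]
grip_width: 0.0005
finger_force: 0.5
time: 7.35
eef_pos: [0.689, -0.0811, 0.2152]
tcp_rot: [-0.568, 3.089, -0.001]
ft_force: [-0.8, -0.2, -0.1]
grip_width: 0.0004
finger_force: 0.6
time: 7.65
eef_pos: [0.6999, -0.0761, 0.2151]
tcp_rot: [-0.727, 3.055, -0.001]
ft_force: [-0.5, -1.0, 0.3]
grip_width: 0.0005
finger_force: 0.6
t 7.65 [ 0.6999 -0.0761  0.2151] yaw -153.2 tilt [-0.001 -0.001 -1.   ] phi 297.0 R 0.1189 [-0.5 -1.   0.3] [-0.28  0.66  1.36 -0.    1.12 -2.31]
pegs [np.float64(36.1), np.float64(214.8), np.float64(126.0)]
bowl [0.6525 0.0775 0.0292] 82.1 0.0481
```

```bash
python3 -m inch '{"travel": [[6,0,0],[0,0,-20],[0,0,-30],[0,0,-30],[38,43,0]], "turn": [0,0,0,0,0], "fingers": [1,1,1,1,1]}'
python3 -m inch '{"travel": [[38,43,0],[38,43,0],[0,0,0],[0,0,0],[0,0,0]], "turn": [0,0,8,8,8], "fingers": [1,1,1,1,1]}'
python3 -m inch '{"travel": [[0,0,0],[0,0,0],[0,0,0],[0,0,0],[0,0,0]], "turn": [8,8,8,8,8], "fingers": [1,1,1,1,1]}'
python3 -m inch '{"travel": [[0,0,0],[0,0,0],[0,0,0],[0,0,0],[0,0,0]], "turn": [8,8,8,7,0], "fingers": [1,1,1,1,1]}'
python3 -c "
from st import *
tell(202); look()"
```

```text
time: 8.2
eef_pos: [0.6521, -0.0633, 0.3009]
tcp_rot: [-0.72, 3.044, -0.013]
ft_force: [0.3, -0.3, 0.9]
grip_width: 0.0004
finger_force: 0.0
time: 8.7
eef_pos: [0.5538, -0.0232, 0.2943]
tcp_rot: [-0.066, 3.14, -0.0]
ft_force: [0.3, -0.6, -0.2]
grip_width: 0.0006
finger_force: 0.0
time: 9.2
eef_pos: [0.5542, -0.0235, 0.294]
tcp_rot: [1.013, 2.974, 0.0]
ft_force: [0.3, -0.8, 0.5]
grip_width: 0.0009
finger_force: 0.0
time: 9.7
eef_pos: [0.5542, -0.0235, 0.294]
tcp_rot: [1.764, 2.599, 0.0]
ft_force: [0.4, 0.3, 1.3]
grip_width: 0.0008
finger_force: 0.0
t 9.7 [ 0.5542 -0.0235  0.294 ] yaw 111.7 tilt [-0.  0. -1.] phi 210.2 R 0.106 [0.4 0.3 1.3] [-0.26  0.26  1.75  0.    1.13 -0.63]
tool move mm [ 15.  -15.2  80. ]
pegs [np.float64(126.1), np.float64(36.1)]
bowl [0.6524 0.0777 0.0293] 82.3 0.0483
```

```bash
python3 -m inch '{"travel": [[15,-15,0],[0,0,30],[0,0,30],[0,0,20],[0,0,0]], "turn": [0,0,0,0,0], "fingers": [1,1,1,1,1]}'
python3 -m inch '{"travel": [[-4,0.1,0],[-4,0.1,0],[-4,0.1,0],[-6,0.2,0],[-8.4,0.3,0]], "turn": [-2,-2,-2,-3,-4], "fingers": [1,1,1,1,1]}'
python3 -m inch '{"travel": [[-8.4,0.3,0.4],[-8.4,0.3,0.4],[-8.4,0.3,0.4],[-8.4,0.3,0.4],[-8.4,0.3,0.4]], "turn": [-4,-4,-4,-4,-4], "fingers": [1,1,1,1,1]}'
python3 -m inch '{"travel": [[-8.4,0.3,0],[-8.4,0.3,0],[-8.4,0.3,0],[-8.4,0.3,0],[-8.4,0.3,0]], "turn": [-4,-4,-4,-4,-4], "fingers": [1,1,1,1,1]}'
python3 -m inch '{"travel": [[-8.4,0.3,0],[-8.4,0.3,0],[-6,0.2,0],[-4,0.1,0],[-2,0,0]], "turn": [-4,-4,-3,-2,-1], "fingers": [1,1,1,1,1]}'
python3 -c "
from st import *
tell(); look('mid3.png')"
```

```text
time: 10.25
eef_pos: [0.5334, -0.0147, 0.2111]
tcp_rot: [-1.755, -2.599, 0.003]
ft_force: [-1.1, 0.2, 0.4]
grip_width: 0.0004
finger_force: 0.0
time: 10.75
eef_pos: [0.548, -0.0381, 0.2151]
tcp_rot: [1.449, 2.787, 0.001]
ft_force: [-0.4, 1.2, 0.4]
grip_width: 0.0003
finger_force: 0.6
time: 11.25
eef_pos: [0.5779, -0.0681, 0.2134]
tcp_rot: [0.942, 2.996, 0.0]
ft_force: [-0.4, 1.6, 0.8]
grip_width: 0.0006
finger_force: 0.7
time: 11.75
eef_pos: [0.6157, -0.0859, 0.2133]
tcp_rot: [0.408, 3.114, -0.0]
ft_force: [-0.9, 1.1, 0.9]
grip_width: 0.0009
finger_force: 0.6
time: 12.25
eef_pos: [0.6442, -0.0899, 0.2132]
tcp_rot: [0.029, 3.14, -0.001]
ft_force: [-1.6, -0.2, 0.6]
grip_width: 0.0003
finger_force: 0.6
t 12.25 [ 0.6442 -0.0899  0.2132] yaw 178.9 tilt [-0.001 -0.001 -1.   ] phi 269.2 R 0.1197 [-1.6 -0.2  0.6] [-0.32  0.56  1.52 -0.    1.06 -1.87]
pegs [np.float64(188.2), np.float64(97.7), np.float64(7.7)]
```

```bash
python3 -m inch '{"travel": [[-4,0.1,0],[-6,0.2,0],[-8.4,0.3,0],[-8.4,0.3,0],[-8.4,0.3,0]], "turn": [-2,-3,-4,-4,-4], "fingers": [1,1,1,1,1]}'
python3 -m inch '{"travel": [[-6,0.2,0],[-4,0.1,0],[-2,0,0],[0,0,0]], "turn": [-3,-2,-1,0], "fingers": [1,1,1,1]}'
python3 -c "
from st import *
tell(); look('mid4.png')"
```

```text
time: 12.8
eef_pos: [0.6786, -0.0851, 0.2124]
tcp_rot: [0.437, -3.111, 0.0]
ft_force: [-1.8, 0.3, 0.9]
grip_width: 0.0004
finger_force: 0.6
time: 13.2
eef_pos: [0.6899, -0.081, 0.2122]
tcp_rot: [-0.594, 3.084, -0.0]
ft_force: [-0.1, -0.1, -0.1]
grip_width: 0.0004
finger_force: 0.0
t 13.2 [ 0.6899 -0.081   0.2122] yaw -158.2 tilt [-0.001 -0.    -1.   ] phi 291.7 R 0.1192 [-0.1 -0.1 -0.1] [-0.29  0.64  1.39  0.    1.11 -2.24]
pegs [np.float64(30.7), np.float64(120.8), np.float64(210.7)]
bowl [0.6113 0.025  0.0298] 187.9 0.0349
```

View pics/mid4.png

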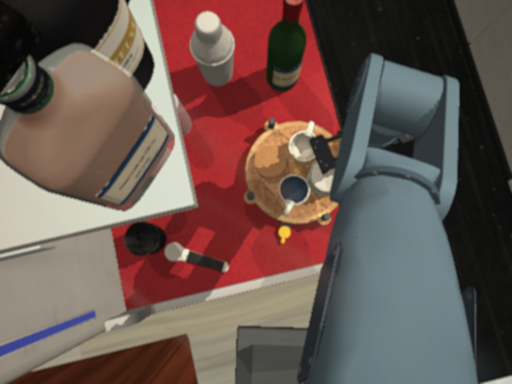

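The cup now shows nearly at the front (294,189), with its handle at (288,210) and the pointer at (284,233). The pegs say about 3° is left.

```bash
python3 -m inch '{"travel": [[-2,0,0],[-2,0,0],[-1.5,0,0],[-1.5,0,0],[0,0,0]], "turn": [-1,-1,-1,-0.5,0], "fingers": [1,1,1,1,1]}'
cat > cb.py <<'E'
from st import *
def bowl(f,g=(.597,.038)):
    a=cloud(f,np.ones(f['depth'].shape,bool)); k=(a[:,2]>.077)&(a[:,2]<.088)&(np.hypot(a[:,0]-g[0],a[:,1]-g[1])<.040); q=a[k]
    r=least_squares(lambda p:np.hypot(q[:,0]-p[0],q[:,1]-p[1])-p[2],[*g,.03],loss='soft_l1',f_scale=.002).x
    c=[.6459,.0298]; print('bowl',k.sum(),r.round(4),(ang(r,c)%360).round(1),np.hypot(*(r[:2]-c)).round(4))
E
python3 -c "
from cb import *
tell(); look()
s,f=grab('top'); bowl(f)"
```

```text
time: 13.75
eef_pos: [0.6964, -0.0782, 0.2117]
tcp_rot: [-0.689, 3.065, 0.0]
ft_force: [-1.7, -0.1, 0.2]
grip_width: 0.0005
finger_force: 0.2
t 13.75 [ 0.6964 -0.0782  0.2117] yaw -154.7 tilt [-0. -0. -1.] phi 295.0 R 0.1192 [-1.7 -0.1  0.2] [-0.28  0.65  1.37  0.    1.11 -2.29]
pegs [np.float64(33.7), np.float64(213.8), np.float64(123.9)]
bowl [0.6095 0.0223 0.0308] 191.7 0.0371
bowl 239 [0.5979 0.0376 0.0297] 170.8 0.0486
```

```bash
python3 -m inch '{"travel": [[4,0,0],[4,0,0],[0,0,-20],[0,0,-35],[0,0,-35]], "turn": [0,0,0,0,0], "fingers": [1,1,1,1,1]}'
python3 -m inch '{"travel": [[0,-30,-20],[0,-40,-20],[20,-40,0],[40,-20,0],[40,-20,0]], "turn": [0,0,0,0,0], "fingers": [1,1,1,1,1]}'
python3 -m inch '{"travel": [[40,-20,0],[40,-20,0],[40,-20,0],[20,-10,0],[0,0,0]], "turn": [0,0,0,0,0], "fingers": [1,1,1,1,1]}'
python3 - <<'E'
from cb import *
tell(); look()
s,f=grab('top'); bowl(f)
hsv=cv2.cvtColor(f['frame'],cv2.COLOR_BGR2HSV); m=(abs(hsv[...,0].astype(int)-25)<6)&(hsv[...,1]>170)&(hsv[...,2]>150); m[:210]=0; m[:,:270]=0;m[:,300:]=0
c=cloud(f,m); c=c[c[:,2]>.008]; print('mark',len(c),c.mean(0),ang(c.mean(0),[.6459,.0298]))
cv2.imwrite('pics/end.png',cv2.resize(f['frame'][90:270,180:400],None,fx=3.3,fy=3.3,interpolation=cv2.INTER_CUBIC))
E
```

```text
time: 14.35
eef_pos: [0.6882, -0.0818, 0.3018]
tcp_rot: [0.687, -3.064, -0.002]
ft_force: [0.3, -0.6, 0.0]
grip_width: 0.0006
finger_force: 0.0
time: 14.85
eef_pos: [0.6618, -0.2616, 0.3413]
tcp_rot: [0.688, -3.065, 0.0]
ft_force: [0.6, -0.1, 0.2]
grip_width: 0.0007
finger_force: 0.0
time: 15.35
eef_pos: [0.5635, -0.3862, 0.3418]
tcp_rot: [0.681, -3.066, 0.001]
ft_force: [0.9, -0.5, -0.1]
grip_width: 0.0003
finger_force: 0.0
t 15.35 [ 0.5635 -0.3862  0.3418] yaw -155.0 tilt [ 0.001 -0.    -1.   ] phi 258.8 R 0.4241 [ 0.9 -0.5 -0.1] [-0.77  0.47  1.36 -0.    1.31 -2.78]
pegs [np.float64(214.0), np.float64(124.0), np.float64(304.0), np.float64(33.8)]
bowl 241 [0.5979 0.0376 0.0297] 170.8 0.0486
mark 112 [0.51544482 0.05320957 0.01324289] 169.8268150925297
```

View pics/end.png

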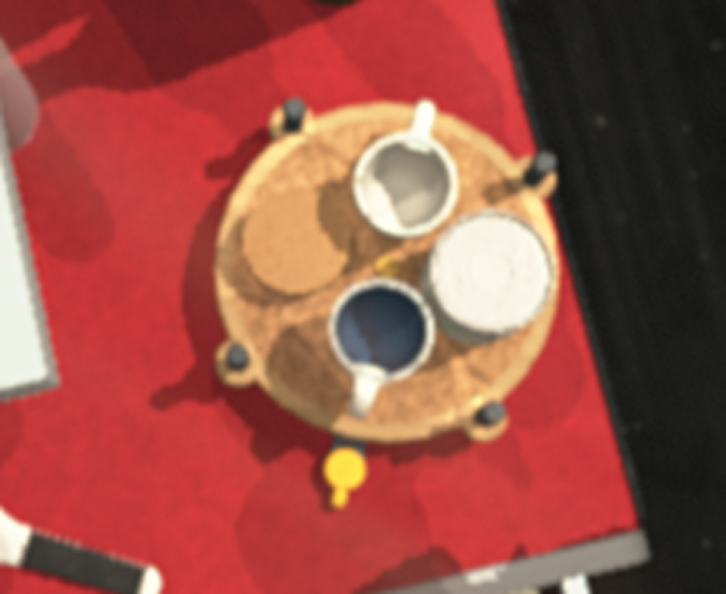

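The blue cup (382,330) stands in line with the pointer (345,468), within about 1°. Everything on the carousel is upright and the hand is clear.

```bash
python3 -c "
from workcell import arm
print(arm.sign_off())"
```

```text
the job is handed in; nothing more can be done
None
```

The carousel is turned so the blue-lined cup stands at the front, about 1° off the yellow pointer by my last measurement; everything on it is still upright, the hand is clear, and I handed the job in at about 15.5 s on the robot's clock.

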